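# Load the wide test strip in the clamping head and lock it

## Task

Take the wide flat test strip out of the wooden rack and slide it, thin end down, into the slot of the white clamping head until it is fully home. Then turn the steel lock ring around the head clockwise, by its upright black handle, until its lever is up against the stop block at the locked mark. Leave the other two strips in the rack.

Things in the scene. Friction and masses are not known exactly. Their poses are not given: they have to be found in the camera images.
- strip: The wide aluminium test strip, upright in one of the rack's slots. Lower 60 mm: thin blade, 6 mm (own x) by 36 mm (own y). Above it, 60 to 100 mm over the origin, a thicker end block, 14 mm (x) by 36 mm (y), to grip across its 14 mm. 100 mm tall, about 0.12 kg. Origin: centre of its lower edge; z towards the end block. A half turn about z makes no difference.
- strip_b: A narrow aluminium strip that stays in the rack: blade 6 x 20 mm, end block 14 x 20 mm, 85 mm tall. Origin: centre of its lower edge.
- strip_c: A narrow aluminium strip that stays in the rack: blade 6 x 18 mm with a round end 18 mm in diameter, 100 mm tall. Origin: centre of its lower edge.
- rack: Fixed light-wood block 60 (x) x 200 (y) x 45 mm high with three slots in line along its y, 62 mm apart, each 8.5 mm (x) by 39.5 mm (y), 35 mm deep. Origin: centre of its underside. The strips stand in it with their own x along the rack's x.
- stand: Fixed stand: dark steel base plate 200 (x) x 150 (y) x 8 mm, its centre 25 mm along +x from the origin; round white foot; square white head 62 x 62 mm, top 70 mm above the table. In the middle of the top, the slot: 9 mm (stand's x) by 40 mm (stand's y), 50 mm deep, with a 4 mm lead-in chamfer. Origin: on the vertical axis of head and ring, at the table.
- slot_floor (a point): Centre of the slot's floor, 20 mm above the table; axes as the stand's. A strip fully home has its origin here and its x along the stand's x; it then stands 50 mm out of the head.
- slot_mouth (a point): Centre of the slot's mouth in the head's top, 70 mm above the table.
- ring (a joint): Angle of the steel lock ring (outer diameter 114 mm, 22 to 34 mm above the table) about the stand's axis. Grows clockwise seen from above, from 0 (open) to 1.4 rad (lever against the steel stop block, locked). At angle q its handle lies at bearing 0.7 - q rad from the stand's +x. It takes about 1.5 N at the handle and stays where it is left.
- ring_handle (a point): Top centre of the ring's upright round black handle, 14 mm in diameter, 85 mm from the ring's axis on a flat lever; its top is 90 mm and the lever's top 33 mm above the table. It can be pinched from above or pushed.

How it is judged:
On the way, in this order (a step that is already met when the one before it is completed fails the run):
1. the wide strip is fully home in the head's slot while the lock ring is still open (more than 0.4 rad from the stop) (z of strip in the frame of slot_floor below 0.004 m and horizontal distance between strip and slot_floor below 0.007 m and angle between strip's own z axis and vertical below 0.12 rad and angle between the x axis of strip and the x axis of stand, either way round below 0.2 rad and value of joint ring below 1 rad), for 0.2 s.
2. the lock ring is turned to its stop (within 0.12 rad) (value of joint ring above 1.28 rad), for 0.1 s.
At the end, for the whole second after the job is handed in: The wide strip stands at rest in the head's slot, its lower edge within 4 mm of the slot's floor and 7 mm of its centre, within 0.12 rad of upright and 0.2 rad of the slot's direction, and the lock ring is within 0.12 rad of its stop. The two other strips are where they were in the rack (z of strip in the frame of slot_floor below 0.004 m and horizontal distance between strip and slot_floor below 0.007 m and angle between strip's own z axis and vertical below 0.12 rad and angle between the x axis of strip and the x axis of stand, either way round below 0.2 rad and value of joint ring above 1.28 rad and linear speed of strip below 0.02 m/s); the robot touches nothing.
It fails at once if another strip is taken from its place in the rack (moved more than 30 mm) (distance of any of strip_b, strip_c from where it was at the start of the episode above 0.03 m).
It also fails if it takes over 61 s, if anything falls off the work surface, if the arm or the gripper's body presses on something with over 40 N, if the wrist force passes 120 N, or if a joint passes its speed limit or range.

## Robot

A 6-joint arm with a two-finger parallel gripper is mounted at the origin on the work surface. World frame = base frame: x ahead of the robot, y to its left, z up, the work surface at z = 0. Lengths are in m, angles in rad, forces in N, time in s.
With the tool pointing down it reaches from about 0.3 to 0.775 m from the base axis. Payload 14.6 kg.
Tool frame: the origin (TCP) lies between the finger pads; the fingertips stand 17 mm ahead of it and the grasp point (between the pads) lies 2 mm behind it (robot.finger_overhang is the distance from the TCP to the fingertips, in m); z points along the fingers, y is the line along which they close (so a half turn about z gives the same grasp; the last joint's range is limited). The gripper opens to 85 mm and grips with 20 to 120 N. Pads are 22 mm wide; open, the fingers measure 114 mm over their backs; the gripper's body (76 mm by 85 mm) begins 54 mm behind the grasp point. The pads swing forward as they close: fully open they stand 13 mm farther back than shut.
Start: joints at [1.16, 0.3, 1.521, -0, 1.321, -0.067], TCP at [0.185, 0.518, 0.248] pointing down, gripper open.
Joint ranges: [-3.03, 3.03], [-0.79, 2.21], [0.23, 2.52], [-1.04, 4.18], [0, 3.07], [-2.55, 2.55]. Speed limits (rad/s): [2.22, 2.22, 2.57, 3.14, 3.14, 3.14].

## Interface

Orientations are given as a unit quaternion [x, y, z, w].
In Python, from plant import robot, read_camera, camera_info, regions_of, tip_of gives the robot as it stands. The module is installed in compiled form; this text tells all that it offers.
- The arm moves only by the tool servo_tool, never from a script. Its arguments are lists of equal length, an entry for each row: "travel": the shift along the tool's x, y, z normalised to -1 to 1, where 1 is 30 cm, a list of three; "angular": the turn, a rotation vector about the tool's x, y, z normalised to -1 to 1, where 1 is pi rad, a list of three; "hand": the opening, from -1 (shut) to 1 (fully open). A call has 1 to 8 rows; each row is the pose to reach, as a shift and turn from the pose commanded when the call began, along the tool's axes at that moment, turning the shorter way round; what a row does not reach only later rows make up. A row lasts 1/12 s, in which the tool goes at most 41.7 mm and 7.16 degrees, less where a joint would pass 70% of its speed; a pose out of reach is approached as far as the arm can. A call with a number of a shift or a turn outside -1 to 1 is refused whole. A call with a gripper value outside its range is refused whole. The fingers move at their own pace and stop on an object; the grip force is fixed at half the most. Time passes only in rows, so rows that repeat a pose let the fingers close. It gives the time, the measured TCP pose, the force, the opening and the grip force at its end, in the units of the state.
- robot.get_state(): the state, without advancing time (a new reading comes with each control period).
- read_camera(name): name is "side" or "top"; returns (picture, depth): 384x512x3 uint8, blue, green, red; 384x512 float32, m along the optical axis (not along the pixel's ray), 0 where there is no reading.
- camera_info(name): a dict with "fx", "fy", "cx", "cy" (pixels), "R" (3x3) and "t" (3): a world point X has camera coordinates R X + t. Camera axes: x right, y down, z forward; pixel columns grow to the right and rows downward; lengths in m; the calibration is good to about 2 mm. A picture is of the moment at which its call begins. camera_info takes no time and is no camera call.
- robot.hand_in(): hands the job in; it is judged then, once.
Trained networks look in the newest picture that a camera, given by its name, has taken for a name from the list of things; names that differ only in an ending like _2 or _b are one class to them, and where a whole thing is asked for, a point or a joint stands for the part that bears it (a point fixed in the world has none). Each returns a list of dicts, best first, with "p" (0 to 1); they miss things now and then, are a little off and sometimes report something else, mostly with a low value. They report only what shows in the picture. A call takes as long as a camera call.
- regions_of(camera, thing): "pixels" (384x512 bool, what is visible of it) and "extent" ([left, top, width, height] in pixels, round what is visible of it).
- tip_of(camera, thing): "uv" ([column, row] in pixels: a listed point, or the origin of a listed thing).
The state is a dict: "time_s": time; "joint_pos": joint angles; "qd": joint speeds; "joint_torque": joint torques, N m; "tcp_pos": TCP position; "tcp_rot": TCP orientation; "force": force on the tool from outside, world axes, zero at the start; "torque": the same for the moment, N m; "gripper_width": opening from 0.0 (shut) to 1.0 (fully open); "grasp_force": force on a finger pad.
Only numpy, scipy, OpenCV 4.12 (cv2) and the standard library are available. Lean on these libraries where they do the work, as an engineer would, in place of code of your own. Each camera call takes 0.05 s, during which the arm holds its last target. There are 200 camera calls.

## Working session

There is one attempt and no reset: what is moved stays moved. The work goes in short steps, Python scripts to look and compute and a tool call to move; the robot and the scene stay as the last step left them, time stands still between calls to the robot, and variables do not carry over. Pictures are saved under pics/ and viewed, at most 10 in all, crops included, and the job is handed in when it is done.

Besides the shell and the picture viewer there is one more tool, called after "Request:" by a JSON object that holds its "name" and its "arguments", one argument or row to a line. servo_tool: Moves the arm, as the interface text tells. Its arguments: {"type":"object","properties":{"travel":{"type":"array","items":{"type":"array","items":{"type":"number","minimum":-1,"maximum":1}}},"angular":{"type":"array","items":{"type":"array","items":{"type":"number","minimum":-1,"maximum":1}}},"hand":{"type":"array","items":{"type":"number"}}},"required":["travel","angular","hand"]}

```bash
mkdir -p pics; cat > h.py <<'E'
import numpy as np, cv2
from plant import robot, read_camera, camera_info, regions_of, tip_of
from scipy.spatial.transform import Rotation as Rot
def w(cam,depth):
    c=camera_info(cam);v,u=np.mgrid[0:384,0:512]
    P=np.stack([(u-c['cx'])/c['fx']*depth,(v-c['cy'])/c['fy']*depth,depth],-1)
    return (P-np.array(c['t']))@np.array(c['R'])
def ray(cam,uv,z):
    c=camera_info(cam);R=np.array(c['R']);o=-R.T@np.array(c['t'])
    d=R.T@np.array([(uv[0]-c['cx'])/c['fx'],(uv[1]-c['cy'])/c['fy'],1]);return o+d*(z-o[2])/d[2]
E
python3 - <<'E'
from h import *
np.set_printoptions(precision=4,suppress=True)
ims=[]
for cam in ['top','side']:
    im,d=read_camera(cam);np.savez(cam,im=im,d=d);ims.append(im)
    for n in ['strip','rack','stand','ring','ring_handle']:
        for r in regions_of(cam,n)[:4]:
            X=w(cam,d)[r['pixels']&(d>0)]
            if len(X): zt=np.percentile(X[:,2],97);T=X[X[:,2]>zt-.006];print(cam,n,round(r['p'],2),r['extent'],'ztop',zt,'med top',T.mean(0),cv2.minAreaRect((T[:,:2]*1000).astype(np.float32)))
    for n,z in [('slot_mouth',.07),('ring_handle',.09),('stand',0),('rack',0)]:
        for r in tip_of(cam,n)[:2]: print(cam,n,round(r['p'],2),r['uv'],ray(cam,r['uv'],z))
    cv2.imwrite(f'pics/{cam}1.png',im)
s=robot.get_state();print(s['time_s'],s['tcp_pos'],s['tcp_rot'],Rot.from_quat(s['tcp_rot']).as_matrix(),s['gripper_width'])
E
```

```text
top strip 0.67 [376.3, 198.5, 18.8, 14.8] ztop 0.11052616780368701 med top [ 0.5409 -0.2798  0.1089] ((541.49365234375, -280.1029968261719), (16.322277069091797, 16.510417938232422), 50.508174896240234)
top strip 0.59 [345.6, 199.5, 18.1, 14.6] ztop 0.0958926558454036 med top [ 0.5475 -0.2185  0.0936] ((547.9573974609375, -219.08172607421875), (20.068222045898438, 14.679450988769531), 85.05551147460938)
top strip 0.54 [313.4, 192.4, 22.7, 15.5] ztop 0.11088483062082513 med top [ 0.5545 -0.1572  0.1089] ((554.9071655273438, -157.2547607421875), (35.59419250488281, 14.282012939453125), 82.51166534423828)
top rack 0.91 [301.2, 192.5, 96.9, 36.2] ztop 0.04680308039910658 med top [ 0.5456 -0.2188  0.0447] ((547.9014892578125, -219.25228881835938), (200.81520080566406, 60.838958740234375), 83.58282470703125)
top stand 0.77 [126.8, 162.0, 91.2, 105.9] ztop 0.06971588652968344 med top [0.5209 0.1838 0.0691] ((541.9071655273438, 176.1949462890625), (65.35604858398438, 118.20748901367188), 73.8192367553711)
top ring 0.95 [137.4, 177.2, 52.7, 72.3] ztop 0.0856721996546199 med top [0.5996 0.186 
[... 1850 characters left out ...]
] ztop 0.047828448367150375 med top [ 0.5401 -0.2348  0.0462] ((548.6163330078125, -218.90000915527344), (201.4887237548828, 62.82042694091797), 83.4248275756836)
side ring_handle 0.79 [174.3, 152.4, 49.9, 47.5] ztop 0.08742862194395748 med top [0.6002 0.1848 0.0885] ((600.5272216796875, 187.34445190429688), (11.18142318725586, 14.267050743103027), 12.236482620239258)
side slot_mouth 0.63 [194.1, 168.6] [0.5282 0.2029 0.07  ]
side ring_handle 0.56 [218.0, 155.5] [0.5952 0.1856 0.09  ]
side stand 0.9 [194.0, 194.7] [0.5145 0.1939 0.    ]
1.0 [0.1854 0.5178 0.2483] [0.171  0.9853 0.     0.    ] [[-0.9415  0.337   0.    ]
 [ 0.337   0.9415  0.    ]
 [-0.      0.     -1.    ]] 0.9984993740283664
```

View pics/top1.png

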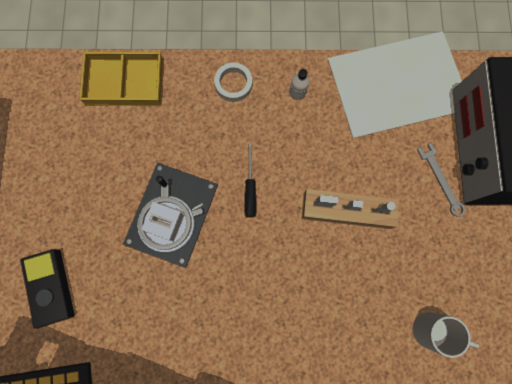

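View pics/side1.png

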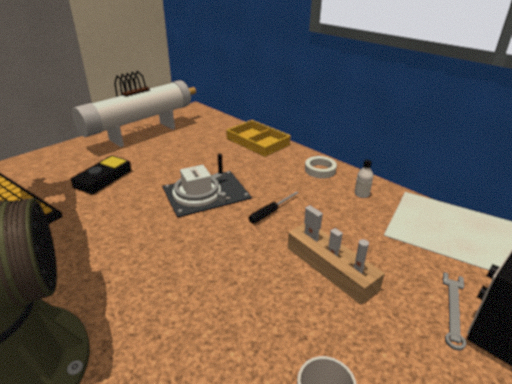

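```bash
python3 - <<'E'
from h import *
np.set_printoptions(precision=4,suppress=True)
for cam in ['top','side']:
    f=np.load(cam+'.npz');im,d=f['im'],f['d'];X=w(cam,d);r=np.hypot(X[...,0]-.514,X[...,1]-.183)
    m=(d>0)&(r<.05)&(abs(X[...,2]-.071)<.006)
    print(cam,'head',m.sum(),np.median(X[m][:,2]),cv2.minAreaRect((X[m][:,:2]*1000).astype(np.float32)))
    ring=(d>0)&(r<.062)&(r>.03)&(abs(X[...,2]-.034)<.005);A=X[ring]
    M=np.c_[2*A[:,:2],np.ones(len(A))]
    m2=(d>0)&(r<.17)&(abs(X[...,2]-.009)<.0045)&(im.max(-1)<110)
    n,l,s,c=cv2.connectedComponentsWithStats(m2.astype(np.uint8));k=1+np.argmax(s[1:,4])
    print('plate',s[k],cv2.minAreaRect((X[l==k][:,:2]*1000).astype(np.float32)))
    g=im.max(-1)
    dk=m&False
    hd=(r<.03)&(d>0)&(X[...,2]<.066)
    print('slot pix by depth',hd.sum(),X[hd].mean(0) if hd.any() else 0)
f=np.load('top.npz');cv2.imwrite('pics/c.png',cv2.resize(f['im'][155:275,115:235],None,fx=5,fy=5,interpolation=cv2.INTER_CUBIC))
E
```

```text
top head 797 0.06834819589859716 ((516.2068481445312, 183.7121124267578), (63.22467041015625, 61.898380279541016), 70.34082794189453)
plate [ 123  163   95  105 2780] ((539.6204833984375, 175.0681610107422), (150.07383728027344, 199.52420043945312), 70.21624755859375)
slot pix by depth 175 [0.5155 0.1832 0.0445]
side head 353 0.07161367560673902 ((516.4010620117188, 182.91146850585938), (67.4642105102539, 62.489990234375), 70.08251190185547)
plate [ 163  172   89   45 1157] ((538.3025512695312, 172.27474975585938), (148.10281372070312, 198.90135192871094), 70.39313507080078)
slot pix by depth 129 [0.5038 0.1713 0.047 ]
```

View pics/c.png

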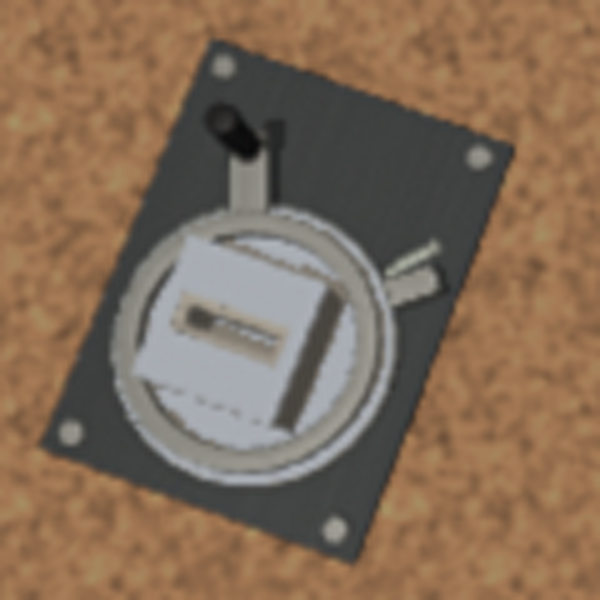

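The head's centre and the plate agree: stand axis is at (0.516, 0.1835) with its x bearing -19.8°. The handle is at crop (225,120) with the lever open, and the stop is on the right. The wide strip is at (0.555, -0.158), rack yaw -6.5°.

```bash
cat > g.py <<'E'
import sys
from h import *
np.set_printoptions(precision=4,suppress=True)
def go(*a):
    x,y,z,b=map(float,a);s=robot.get_state();R=Rot.from_quat(s['tcp_rot']);b=np.radians(b)
    T=Rot.from_matrix(np.c_[[-np.sin(b),np.cos(b),0],[0,0,0],[0,0,-1]]+np.c_[[0,0,0],[np.cos(b),np.sin(b),0],[0,0,0]]) if 0 else None
    yy=np.array([np.cos(b),np.sin(b),0]);zz=np.array([0,0,-1.]);T=Rot.from_matrix(np.c_[np.cross(yy,zz),yy,zz])
    print('t',s['time_s'],'tcp',np.array(s['tcp_pos']),'yb',np.degrees(np.arctan2(*R.as_matrix()[1::-1,1])),'F',np.array(s['force']),'w',s['gripper_width'],s['grasp_force'],'q',np.array(s['joint_pos']))
    print('travel',R.inv().apply(np.array([x,y,z])-s['tcp_pos'])/.3,'angular',(R.inv()*T).as_rotvec()/np.pi)
if __name__=='__main__': go(*sys.argv[1:])
E
python3 g.py .555 -.158 .22 -6.5
```

```text
t 1.0 tcp [0.1854 0.5178 0.2483] yb 70.30324462990136 F [ 0.7859 -0.3153  0.1896] w 0.9984993740283664 0.0 q [ 1.1604  0.2999  1.521  -0.      1.3207 -0.0666]
travel [-1.9192 -1.7057  0.0942] angular [0.     0.     0.4267]
```

Request:
{"name": "servo_tool", "arguments": {
  "travel": [
    [-0.96,-0.853,0],
    [-0.96,-0.853,0],
    [-0.96,-0.853,0],
    [-0.96,-0.853,0],
    [-0.96,-0.853,0],
    [-0.96,-0.853,0],
    [-0.96,-0.853,0],
    [-0.96,-0.853,0]
  ],
  "angular": [
    [0,0,0.21],
    [0,0,0.21],
    [0,0,0.21],
    [0,0,0.21],
    [0,0,0.21],
    [0,0,0.21],
    [0,0,0.21],
    [0,0,0.21]
  ],
  "hand": [1,1,1,1,1,1,1,1]
}}

```text
time_s: 1.67
tcp_pos: [0.3458, 0.2235, 0.2486]
tcp_rot: [0.481, 0.877, 0.0, 0.0]
force: [1.5, 1.1, 0.2]
gripper_width: 0.997
grasp_force: 0.0
```

```bash
python3 g.py .555 -.158 .22 -6.5
```

```text
t 1.6667 tcp [0.3458 0.2235 0.2486] yb 32.505615484521144 F [1.5453 1.0678 0.2348] w 0.9970397877438414 0.0 q [ 0.4849 -0.0152  1.8804 -0.      1.2756 -0.0825]
travel [-1.4473 -0.0953  0.0952] angular [ 0.0002 -0.0001  0.2167]
```

Request:
{"name": "servo_tool", "arguments": {
  "travel": [
    [-0.9,-0.06,0],
    [-0.9,-0.06,0],
    [-0.9,-0.06,0],
    [-0.9,-0.06,0],
    [-0.9,-0.06,0],
    [-0.9,-0.06,0],
    [-0.9,-0.06,0],
    [-0.9,-0.06,0]
  ],
  "angular": [
    [0,0,0.215],
    [0,0,0.215],
    [0,0,0.215],
    [0,0,0.215],
    [0,0,0.215],
    [0,0,0.215],
    [0,0,0.215],
    [0,0,0.215]
  ],
  "hand": [1,1,1,1,1,1,1,1]
}}

```text
time_s: 2.33
tcp_pos: [0.4765, -0.0153, 0.248]
tcp_rot: [0.746, 0.666, -0.0, 0.0]
force: [0.1, 0.1, 0.2]
gripper_width: 1.001
grasp_force: 0.0
```

```bash
python3 g.py .555 -.158 .22 -6.5
```

```text
t 2.3333 tcp [ 0.4765 -0.0153  0.248 ] yb -6.430903508390804 F [0.0876 0.1256 0.197 ] w 1.0011110187686705 0.0 q [-0.1088  0.1363  1.721  -0.0005  1.2845  0.0036]
travel [-0.4433  0.3134  0.0935] angular [-0.      0.0001  0.0004]
```

Request:
{"name": "servo_tool", "arguments": {
  "travel": [
    [-0.443,0.313,0.093],
    [-0.443,0.313,0.093],
    [-0.443,0.313,0.093],
    [-0.443,0.313,0.093],
    [-0.443,0.313,0.093],
    [-0.443,0.313,0.093],
    [-0.443,0.313,0.093]
  ],
  "angular": [
    [0,0,0],
    [0,0,0],
    [0,0,0],
    [0,0,0],
    [0,0,0],
    [0,0,0],
    [0,0,0]
  ],
  "hand": [1,1,1,1,1,1,1]
}}

```text
time_s: 2.92
tcp_pos: [0.5541, -0.1536, 0.2203]
tcp_rot: [0.744, 0.668, -0.0, -0.0]
force: [-0.0, 1.2, -0.8]
gripper_width: 1.003
grasp_force: 0.0
```

```bash
python3 g.py .555 -.158 .095 -6.5
```

```text
t 2.9167 tcp [ 0.5541 -0.1536  0.2203] yb -6.183792557847616 F [-0.0308  1.2384 -0.7705] w 1.0027993823705452 0.0 q [-0.3342  0.3787  1.4823  0.0002  1.2811 -0.2263]
travel [-0.0143  0.0048  0.4176] angular [-0.0001 -0.0001  0.0018]
```

Request:
{"name": "servo_tool", "arguments": {
  "travel": [
    [-0.01,0.004,0],
    [-0.01,0.004,0.14],
    [-0.01,0.004,0.26],
    [-0.01,0.004,0.36],
    [-0.01,0.004,0.433],
    [-0.01,0.004,0.433],
    [-0.01,0.004,0.433],
    [-0.01,0.004,0.433]
  ],
  "angular": [
    [0,0,0],
    [0,0,0],
    [0,0,0],
    [0,0,0],
    [0,0,0],
    [0,0,0],
    [0,0,0],
    [0,0,0]
  ],
  "hand": [1,1,1,1,1,1,1,1]
}}

```text
time_s: 3.58
tcp_pos: [0.556, -0.1572, 0.0927]
tcp_rot: [0.744, 0.668, 0.001, 0.001]
force: [-0.4, -0.6, 0.6]
gripper_width: 0.997
grasp_force: 0.0
```

```bash
python3 g.py .555 -.158 .09 -6.5
```

```text
t 3.5833 tcp [ 0.556  -0.1572  0.0927] yb -6.152348813751755 F [-0.4294 -0.6448  0.5798] w 0.9972962327921839 0.0 q [-0.339   0.5298  1.5855 -0.      1.0235 -0.2316]
travel [-0.003  -0.003   0.0089] angular [0.0009 0.0002 0.0019]
```

Request:
{"name": "servo_tool", "arguments": {
  "travel": [
    [-0.003,-0.003,0.0],
    [-0.003,-0.003,0],
    [-0.003,-0.003,0],
    [-0.003,-0.003,0],
    [-0.003,-0.003,0],
    [-0.003,-0.003,0],
    [-0.003,-0.003,0],
    [-0.003,-0.003,0]
  ],
  "angular": [
    [0,0,0.002],
    [0,0,0.002],
    [0,0,0.002],
    [0,0,0.002],
    [0,0,0.002],
    [0,0,0.002],
    [0,0,0.002],
    [0,0,0.002]
  ],
  "hand": [0.2,-0.4,-1,-1,-1,-1,-1,-1]
}}

```text
time_s: 4.25
tcp_pos: [0.5544, -0.1583, 0.0908]
tcp_rot: [0.746, 0.665, 0.0, 0.0]
force: [0.1, 0.1, 2.3]
gripper_width: 0.157
grasp_force: 59.0
```

Request:
{"name": "servo_tool", "arguments": {
  "travel": [
    [0,0,0],
    [0,0,0],
    [0,0,0],
    [0,0,0]
  ],
  "angular": [
    [0,0,0],
    [0,0,0],
    [0,0,0],
    [0,0,0]
  ],
  "hand": [-1,-1,-1,-1]
}}

```text
time_s: 4.58
tcp_pos: [0.5543, -0.1583, 0.0907]
tcp_rot: [0.746, 0.665, 0.0, 0.0]
force: [2.2, -0.5, 4.8]
gripper_width: 0.154
grasp_force: 59.2
```

```bash
python3 g.py .555 -.158 .21 -6.5
```

```text
t 4.5833 tcp [ 0.5543 -0.1583  0.0907] yb -6.5601148233435085 F [ 2.1968 -0.4569  4.7765] w 0.15369822458886262 59.21955943107605 q [-0.3416  0.531   1.5889  0.      1.021  -0.2272]
travel [ 0.0011  0.0023 -0.3976] angular [ 0.0002  0.     -0.0003]
```

Request:
{"name": "servo_tool", "arguments": {
  "travel": [
    [0,0,-0.05],
    [0,0,-0.14],
    [0,0,-0.26],
    [0,0,-0.38],
    [0,0,-0.45],
    [0,0,-0.45],
    [0,0,-0.45],
    [0,0,-0.45]
  ],
  "angular": [
    [0,0,0],
    [0,0,0],
    [0,0,0],
    [0,0,0],
    [0,0,0],
    [0,0,0],
    [0,0,0],
    [0,0,0]
  ],
  "hand": [-1,-1,-1,-1,-1,-1,-1,-1]
}}

```text
time_s: 5.25
tcp_pos: [0.5535, -0.158, 0.2238]
tcp_rot: [0.746, 0.666, -0.001, -0.001]
force: [-0.6, 0.2, -2.2]
gripper_width: 0.157
grasp_force: 60.8
```

```bash
python3 g.py .516 .183 .225 -19.8
```

```text
t 5.25 tcp [ 0.5535 -0.158   0.2238] yb -6.556731143850254 F [-0.6483  0.1891 -2.2055] w 0.1573648802801423 60.828977823257446 q [-0.3416  0.3782  1.4746 -0.      1.2915 -0.2272]
travel [ 1.1149 -0.254  -0.0026] angular [-0.0009 -0.0001  0.0736]
```

Request:
{"name": "servo_tool", "arguments": {
  "travel": [
    [0.12,-0.02,0],
    [0.25,-0.05,0],
    [0.38,-0.08,0],
    [0.51,-0.11,0],
    [0.64,-0.14,0],
    [0.75,-0.17,0],
    [0.84,-0.19,0],
    [0.9,-0.2,0]
  ],
  "angular": [
    [0,0,0.01],
    [0,0,0.02],
    [0,0,0.03],
    [0,0,0.04],
    [0,0,0.05],
    [0,0,0.06],
    [0,0,0.07],
    [0,0,0.0736]
  ],
  "hand": [-1,-1,-1,-1,-1,-1,-1,-1]
}}

```text
time_s: 5.92
tcp_pos: [0.524, 0.1194, 0.2236]
tcp_rot: [0.818, 0.575, -0.001, -0.001]
force: [0.8, -0.6, -0.9]
gripper_width: 0.153
grasp_force: 60.7
```

```bash
python3 g.py .516 .1835 .225 -19.8
```

```text
t 5.9167 tcp [0.524  0.1194 0.2236] yb -19.80854834456336 F [ 0.8419 -0.6375 -0.8875] w 0.1532422658301284 60.65402269363403 q [0.1557 0.2951 1.5862 0.0003 1.2637 0.5014]
travel [ 0.192  -0.0976 -0.0046] angular [-0.001   0.0004 -0.    ]
```

Request:
{"name": "servo_tool", "arguments": {
  "travel": [
    [0.08,-0.04,0],
    [0.15,-0.07,0],
    [0.18,-0.09,0],
    [0.18,-0.09,0],
    [0.18,-0.09,0],
    [0.18,-0.09,0],
    [0.18,-0.09,0],
    [0.18,-0.09,0]
  ],
  "angular": [
    [0,0,0],
    [0,0,0],
    [0,0,0],
    [0,0,0],
    [0,0,0],
    [0,0,0],
    [0,0,0],
    [0,0,0]
  ],
  "hand": [-1,-1,-1,-1,-1,-1,-1,-1]
}}

```text
time_s: 6.58
tcp_pos: [0.5184, 0.176, 0.2254]
tcp_rot: [0.819, 0.574, -0.0, -0.0]
force: [0.6, 0.3, -1.4]
gripper_width: 0.156
grasp_force: 60.6
```

```bash
python3 g.py .516 .1835 .165 -19.8; python3 - <<'E'
from h import *
np.set_printoptions(precision=4,suppress=True)
im,d=read_camera('side');cv2.imwrite('pics/s2.png',cv2.resize(im[80:230,120:300],None,fx=4,fy=4,interpolation=cv2.INTER_CUBIC))
X=w('side',d)
for r in regions_of('side','strip')[:4]:
    T=X[r['pixels']&(d>0)];print(r['p'],r['extent'],np.median(T,0),T.min(0),T.max(0))
    if T[:,1].mean()>0:
        L=T[(T[:,2]<np.percentile(T[:,2],60))];print(cv2.minAreaRect((L[:,:2]*1000).astype(np.float32)))
        np.save('strippts',T)
E
```

```text
t 6.5833 tcp [0.5184 0.176  0.2254] yb -19.876016667855062 F [ 0.5916  0.2715 -1.352 ] w 0.15648804253615858 60.648618936538696 q [ 0.2604  0.3138  1.5575 -0.0001  1.2705  0.6073]
travel [ 0.0209 -0.016   0.2012] angular [-0.0001  0.0001 -0.0004]
0.81 [193.5, 106.7, 6.9, 41.5] [0.5136 0.1619 0.2091] [0.5062 0.1555 0.1519] [0.5263 0.1954 0.2474]
((515.3137817382812, 176.31292724609375), (39.97970962524414, 12.814984321594238), 82.90510559082031)
0.72 [356.4, 239.0, 12.3, 35.8] [ 0.538  -0.283   0.0861] [ 0.5314 -0.2896  0.0011] [ 0.6774 -0.2164  0.1129]
0.66 [325.4, 230.0, 16.9, 25.6] [ 0.544  -0.2212  0.0754] [ 0.5395 -0.2304  0.0395] [ 0.5776 -0.1878  0.0979]
0.38 [163.5, 154.5, 86.4, 59.8] [0.5147 0.1562 0.0201] [ 0.4231  0.0713 -0.001 ] [0.6637 0.3296 0.0944]
((557.4009399414062, 213.07815551757812), (236.67404174804688, 206.88385009765625), 70.4509506225586)
```

View pics/s2.png

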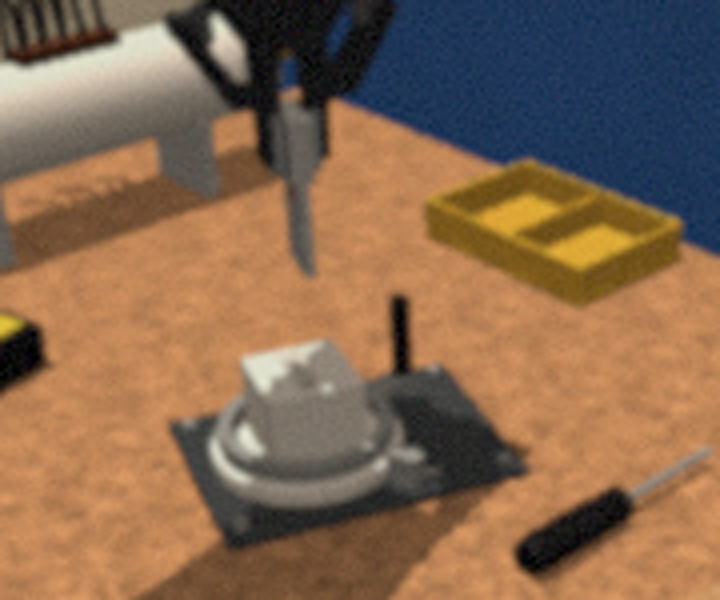

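The crop shows the strip held upright over the head, its blade tip near crop (303,272). The slot mouth is at about (300,375), and the handle is still open at (400,330).

```bash
python3 - <<'E'
from h import *
np.set_printoptions(precision=4,suppress=True)
T=np.load('strippts.npy');tcp=np.array([.5184,.176]);b=np.radians(-19.85)
ex=np.array([np.cos(b),np.sin(b)]);ey=np.array([-ex[1],ex[0]])
for z in np.arange(.145,.25,.01):
    A=T[abs(T[:,2]-z)<.005]
    if len(A)>3: print(round(z,3),len(A),'x',np.percentile((A[:,:2]-tcp)@ex,[10,50,90]),'y',np.percentile((A[:,:2]-tcp)@ey,[10,50,90]))
im,d=read_camera('top');X=w('top',d)
m=(d>0)&(np.hypot(X[...,0]-.516,X[...,1]-.1835)<.06)&(abs(X[...,2]-.07)<.005)
print(m.sum())
E
```

```text
390
```

Request:
{"name": "servo_tool", "arguments": {
  "travel": [
    [0.015,-0.012,0.05],
    [0.02,-0.016,0.1],
    [0.02,-0.016,0.15],
    [0.02,-0.016,0.19],
    [0.02,-0.016,0.19],
    [0.02,-0.016,0.19],
    [0.02,-0.016,0.19]
  ],
  "angular": [
    [0,0,0],
    [0,0,0],
    [0,0,0],
    [0,0,0],
    [0,0,0],
    [0,0,0],
    [0,0,0]
  ],
  "hand": [-1,-1,-1,-1,-1,-1,-1]
}}

```text
time_s: 7.32
tcp_pos: [0.5162, 0.1841, 0.1694]
tcp_rot: [0.818, 0.575, 0.001, 0.0]
force: [-1.2, 0.3, -1.8]
gripper_width: 0.156
grasp_force: 60.7
```

```bash
python3 g.py .516 .1835 .165 -19.8
```

```text
t 7.3167 tcp [0.5162 0.1841 0.1694] yb -19.814691493698795 F [-1.1812  0.3131 -1.7645] w 0.1556036121357426 60.680168867111206 q [ 0.2758  0.3721  1.617  -0.      1.1513  0.6216]
travel [-0.0021  0.0002  0.0148] angular [ 0.0003 -0.0002 -0.0001]
```

```bash
python3 - <<'E'
from h import *
np.set_printoptions(precision=4,suppress=True)
tcp=np.array(robot.get_state()['tcp_pos'])[:2];b=np.radians(-19.8)
ex=np.array([np.cos(b),np.sin(b)]);ey=np.array([-ex[1],ex[0]])
im,d=read_camera('side');X=w('side',d)
for z in np.arange(.09,.185,.01):
    A=X[(d>0)&(abs(X[...,2]-z)<.005)&(np.hypot(X[...,0]-tcp[0],X[...,1]-tcp[1])<.024)]
    if len(A)>3: print(round(z,3),len(A),'x',np.percentile((A[:,:2]-tcp)@ex,[5,50,95]),'y',np.percentile((A[:,:2]-tcp)@ey,[5,50,95]))
cv2.imwrite('pics/s3.png',cv2.resize(im[110:220,140:260],None,fx=5,fy=5,interpolation=cv2.INTER_CUBIC))
E
```

```text
0.09 4 x [-0.0017  0.0007  0.0024] y [-0.0165 -0.0157 -0.0062]
0.1 22 x [-0.0028 -0.0018  0.0023] y [-0.0173 -0.0117  0.013 ]
0.11 26 x [-0.0028 -0.0019  0.0032] y [-0.0181 -0.0091  0.015 ]
0.12 20 x [-0.0027 -0.0021  0.0016] y [-0.0172 -0.0078  0.0114]
0.13 19 x [-0.0027 -0.0019  0.0023] y [-0.0171 -0.0068  0.0177]
0.14 24 x [-0.003  -0.0024  0.0031] y [-0.0191 -0.0132  0.015 ]
0.15 17 x [-0.0076 -0.0016  0.0039] y [-0.0186 -0.0155  0.0025]
0.16 46 x [-0.013  -0.0004  0.0157] y [-0.0183 -0.0138 -0.0065]
0.17 73 x [-0.0196 -0.0055  0.0181] y [-0.0177 -0.0102  0.0008]
0.18 69 x [-0.0195 -0.0033  0.0174] y [-0.0186 -0.0104  0.0004]
```

View pics/s3.png

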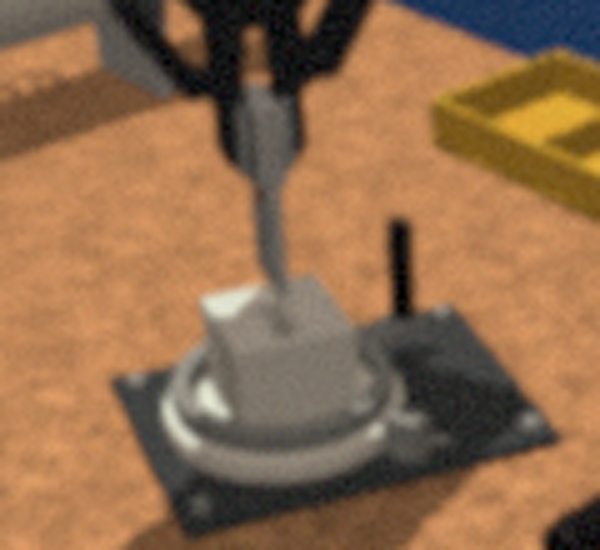

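The blade hangs centred and upright over the slot (blade tip crop (278,290), mouth about (280,315)). Inserting.

Request:
{"name": "servo_tool", "arguments": {
  "travel": [
    [0,0,0.02],
    [0,0,0.04],
    [0,0,0.06],
    [0,0,0.08],
    [0,0,0.1],
    [0,0,0.11],
    [0,0,0.11]
  ],
  "angular": [
    [0,0,0],
    [0,0,0],
    [0,0,0],
    [0,0,0],
    [0,0,0],
    [0,0,0],
    [0,0,0]
  ],
  "hand": [-1,-1,-1,-1,-1,-1,-1]
}}

```text
time_s: 7.95
tcp_pos: [0.5154, 0.184, 0.1345]
tcp_rot: [0.818, 0.575, -0.001, -0.0]
force: [-0.4, -0.5, -1.3]
gripper_width: 0.153
grasp_force: 60.7
```

```bash
python3 g.py .516 .1835 .101 -19.8
```

```text
t 7.95 tcp [0.5154 0.184  0.1345] yb -19.804615866669753 F [-0.3646 -0.5112 -1.3449] w 0.15262298776991204 60.677597522735596 q [ 0.276   0.4151  1.6467 -0.      1.0812  0.6217]
travel [-0.001   0.0025  0.1117] angular [-0.0004  0.0003 -0.    ]
```

Request:
{"name": "servo_tool", "arguments": {
  "travel": [
    [0,0,0.02],
    [0,0,0.04],
    [0,0,0.06],
    [0,0,0.08],
    [0,0,0.095],
    [0,0,0.105],
    [0,0,0.105],
    [0,0,0.105]
  ],
  "angular": [
    [0,0,0],
    [0,0,0],
    [0,0,0],
    [0,0,0],
    [0,0,0],
    [0,0,0],
    [0,0,0],
    [0,0,0]
  ],
  "hand": [-1,-1,-1,-1,-1,-1,-1,-1]
}}

```text
time_s: 8.62
tcp_pos: [0.5158, 0.1841, 0.1039]
tcp_rot: [0.818, 0.575, -0.0, -0.0]
force: [0.1, 0.8, -1.2]
gripper_width: 0.154
grasp_force: 60.7
```

```bash
python3 g.py .516 .1835 .101 -19.8
```

```text
t 8.6167 tcp [0.5158 0.1841 0.1039] yb -19.80980957513425 F [ 0.1284  0.7581 -1.2272] w 0.1538692809159593 60.67921757698059 q [0.276  0.4573 1.6671 0.     1.0173 0.6217]
travel [-0.0017  0.0013  0.0098] angular [-0.      0.     -0.0001]
```

Nearly home. Lower the last few millimetres, then open the fingers.

Request:
{"name": "servo_tool", "arguments": {
  "travel": [
    [0,0,0.005],
    [0,0,0.01],
    [0,0,0.012],
    [0,0,0.012],
    [0,0,0.012]
  ],
  "angular": [
    [0,0,0],
    [0,0,0],
    [0,0,0],
    [0,0,0],
    [0,0,0]
  ],
  "hand": [-1,-1,-1,-1,-1]
}}

```text
time_s: 9.03
tcp_pos: [0.5159, 0.1842, 0.1008]
tcp_rot: [0.818, 0.575, 0.0, 0.0]
force: [-1.7, -1.3, 3.9]
gripper_width: 0.159
grasp_force: 61.2
```

Request:
{"name": "servo_tool", "arguments": {
  "travel": [
    [0,0,0],
    [0,0,0],
    [0,0,0],
    [0,0,0],
    [0,0,0],
    [0,0,0]
  ],
  "angular": [
    [0,0,0],
    [0,0,0],
    [0,0,0],
    [0,0,0],
    [0,0,0],
    [0,0,0]
  ],
  "hand": [-0.5,-0.2,0,0,0,0]
}}

```text
time_s: 9.53
tcp_pos: [0.5157, 0.1841, 0.1003]
tcp_rot: [0.818, 0.575, -0.0, -0.0]
force: [-0.4, -0.1, -0.1]
gripper_width: 0.501
grasp_force: 0.0
```

```bash
python3 g.py .516 .1835 .2 -19.8
```

```text
t 9.5333 tcp [0.5157 0.1841 0.1003] yb -19.80501391502331 F [-0.3879 -0.1396 -0.0699] w 0.5008652515724209 0.0 q [ 0.2761  0.4625  1.6693 -0.      1.0099  0.6217]
travel [-0.0017  0.0015 -0.3322] angular [-0.  0. -0.]
```

Request:
{"name": "servo_tool", "arguments": {
  "travel": [
    [0,0,-0.08],
    [0,0,-0.2],
    [0,0,-0.32],
    [0,0,-0.4],
    [0,0,-0.4],
    [0,0,-0.4]
  ],
  "angular": [
    [0,0,0],
    [0,0,0],
    [0,0,0],
    [0,0,0],
    [0,0,0],
    [0,0,0]
  ],
  "hand": [0,0,0,0,0,0]
}}

```text
time_s: 10.03
tcp_pos: [0.5161, 0.1842, 0.2215]
tcp_rot: [0.818, 0.575, 0.001, 0.0]
force: [0.3, 0.2, -0.4]
gripper_width: 0.498
grasp_force: 0.0
```

```bash
python3 g.py .6 .187 .2 -19.8; python3 - <<'E'
from h import *
np.set_printoptions(precision=4,suppress=True)
im,d=read_camera('side');X=w('side',d);r=np.hypot(X[...,0]-.516,X[...,1]-.1835)
A=X[(d>0)&(r<.03)&(X[...,2]>.085)&(X[...,2]<.15)];z=np.percentile(A[:,2],[50,97]);T=A[A[:,2]>z[1]-.006]
print('strip top',z,T.mean(0),cv2.minAreaRect((T[:,:2]*1000).astype(np.float32)))
rh=np.hypot(X[...,0]-.6,X[...,1]-.187);H=X[(d>0)&(rh<.025)&(X[...,2]>.045)&(X[...,2]<.1)];print('handle',len(H),np.median(H,0),H.max(0),H.min(0))
print('view dir',np.array(camera_info('side')['R'])[2])
cv2.imwrite('pics/s4.png',cv2.resize(im[110:220,140:260],None,fx=5,fy=5,interpolation=cv2.INTER_CUBIC))
E
```

```text
t 10.0333 tcp [0.5161 0.1842 0.2215] yb -19.804274994765585 F [ 0.2579  0.2138 -0.3528] w 0.4979653060716913 0.0 q [ 0.276   0.3171  1.5625 -0.      1.2595  0.6217]
travel [0.1034 0.2599 0.0723] angular [ 0.0006 -0.0005 -0.    ]
strip top [0.1095 0.1232] [0.5137 0.1819 0.1212] ((514.65625, 183.6370391845703), (36.06395721435547, 14.61119556427002), 71.31852722167969)
handle 89 [0.5987 0.1834 0.0722] [0.6083 0.1957 0.0928] [0.5932 0.178  0.0454]
view dir [ 0.5981  0.5959 -0.536 ]
```

View pics/s4.png

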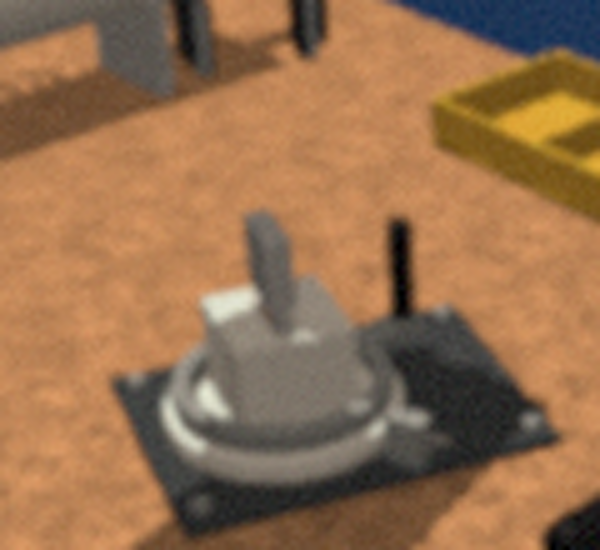

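Strip is home and upright at the head's centre (crop (270,270)); the handle is at crop (400,265). Now over to the handle, turning the tool to bearing 60°.

Request:
{"name": "servo_tool", "arguments": {
  "travel": [
    [0.03,0.07,0],
    [0.06,0.15,0],
    [0.1,0.26,0],
    [0.1,0.26,0],
    [0.1,0.26,0],
    [0.1,0.26,0],
    [0.1,0.26,0],
    [0.1,0.26,0]
  ],
  "angular": [
    [0,0,-0.035],
    [0,0,-0.07],
    [0,0,-0.11],
    [0,0,-0.15],
    [0,0,-0.19],
    [0,0,-0.22],
    [0,0,-0.26],
    [0,0,-0.29]
  ],
  "hand": [0.2,0.2,0.2,0.2,0.2,0.2,0.2,0.2]
}}

```text
time_s: 10.75
tcp_pos: [0.5989, 0.1858, 0.2183]
tcp_rot: [0.479, 0.878, -0.001, -0.001]
force: [0.2, -0.3, 0.6]
gripper_width: 0.596
grasp_force: 0.0
```

```bash
python3 g.py .601 .1865 .2 60; python3 - <<'E'
from h import *
f=np.load('top.npz');X=w('top',f['d']);m=(X[...,2]>.012)
A=X[198:222,190:210].reshape(-1,3);A=A[A[:,2]>.014];print(np.round(A.max(0),3),np.round(A.mean(0),3),len(A))
E
```

```text
t 10.75 tcp [0.5989 0.1858 0.2183] yb 32.76232515858336 F [ 0.1863 -0.3424  0.5616] w 0.5957730477390052 0.0 q [ 0.2424  0.4973  1.3177 -0.      1.3296 -0.3294]
travel [-0.0018  0.0073  0.0609] angular [-0.0008 -0.0005 -0.1513]
[0.548 0.13  0.892] [0.535 0.117 0.034] 101
```

Request:
{"name": "servo_tool", "arguments": {
  "travel": [
    [0,0.004,0.03],
    [-0.001,0.007,0.06],
    [-0.001,0.007,0.06],
    [-0.001,0.007,0.06],
    [-0.001,0.007,0.06],
    [-0.001,0.007,0.06],
    [-0.001,0.007,0.06]
  ],
  "angular": [
    [0,0,-0.035],
    [0,0,-0.07],
    [0,0,-0.11],
    [0,0,-0.14],
    [0,0,-0.15],
    [0,0,-0.15],
    [0,0,-0.15]
  ],
  "hand": [0.2,0.2,0.2,0.2,0.2,0.2,0.2]
}}

```text
time_s: 11.33
tcp_pos: [0.6009, 0.1867, 0.201]
tcp_rot: [0.265, 0.964, -0.001, -0.001]
force: [-0.5, 1.1, -0.4]
gripper_width: 0.6
grasp_force: 0.0
```

```bash
python3 g.py .601 .1865 .078 60
```

```text
t 11.3333 tcp [0.6009 0.1867 0.201 ] yb 59.30706334329979 F [-0.5481  1.1047 -0.392 ] w 0.5996443416954688 0.0 q [ 0.2431  0.516   1.3311 -0.      1.2967 -0.792 ]
travel [-0.0012  0.0002  0.4099] angular [-0.0005 -0.0005 -0.0039]
```

Request:
{"name": "servo_tool", "arguments": {
  "travel": [
    [0,0,0.1],
    [0,0,0.2],
    [0,0,0.3],
    [0,0,0.37],
    [0,0,0.41],
    [0,0,0.41],
    [0,0,0.41]
  ],
  "angular": [
    [0,0,0],
    [0,0,0],
    [0,0,0],
    [0,0,0],
    [0,0,0],
    [0,0,0],
    [0,0,0]
  ],
  "hand": [0.2,0.2,0.2,0.2,0.2,0.2,0.2]
}}

```text
time_s: 11.92
tcp_pos: [0.6014, 0.1868, 0.0797]
tcp_rot: [0.264, 0.964, -0.0, -0.0]
force: [-0.2, 0.3, -0.2]
gripper_width: 0.597
grasp_force: 0.0
```

Request:
{"name": "servo_tool", "arguments": {
  "travel": [
    [0,0,0],
    [0,0,0],
    [0,0,0],
    [0,0,0],
    [0,0,0],
    [0,0,0],
    [0,0,0]
  ],
  "angular": [
    [0,0,0],
    [0,0,0],
    [0,0,0],
    [0,0,0],
    [0,0,0],
    [0,0,0],
    [0,0,0]
  ],
  "hand": [-0.3,-0.6,-1,-1,-1,-1,-1]
}}

```text
time_s: 12.5
tcp_pos: [0.6019, 0.1869, 0.0808]
tcp_rot: [0.264, 0.965, 0.001, 0.001]
force: [0.3, -0.2, 5.6]
gripper_width: 0.139
grasp_force: 58.4
```

```bash
cat > arc.py <<'E'
from g import *
s=robot.get_state();go(.5587,.110,s['tcp_pos'][2],60)
R=Rot.from_quat(s['tcp_rot']);C=np.array([.5162,.1837]);p=np.array(s['tcp_pos']);v=p[:2]-C;b=np.arctan2(v[1],v[0])
print('r',np.hypot(*v),'q est',.7-(b+.3456))
for k in range(1,9):
    a=b-.08*k;t=np.r_[C+.085*np.array([np.cos(a),np.sin(a)])-p[:2],0];print(round(.7-a-.3456,3),R.inv().apply(t)/.3)
E
python3 arc.py
```

```text
t 12.5 tcp [0.6019 0.1869 0.0808] yb 59.3889023242883 F [ 0.3282 -0.1967  5.6348] w 0.1387599733389921 58.428420424461365 q [ 0.243   0.6476  1.4246 -0.      1.0672 -0.7935]
travel [-0.0067 -0.2939 -0.0004] angular [ 0.0005  0.0005 -0.0034]
r 0.08572861281066994 q est 0.31689415662175713
0.397 [-0.0094 -0.0208 -0.    ]
0.477 [-0.0193 -0.0412 -0.    ]
0.557 [-0.0276 -0.0623 -0.0001]
0.637 [-0.0341 -0.084  -0.0001]
0.717 [-0.0389 -0.1062 -0.0001]
0.797 [-0.0418 -0.1287 -0.0001]
0.877 [-0.043  -0.1513 -0.0002]
0.957 [-0.0424 -0.1739 -0.0002]
```

Request:
{"name": "servo_tool", "arguments": {
  "travel": [
    [-0.009,-0.021,0],
    [-0.019,-0.041,0],
    [-0.028,-0.062,0],
    [-0.034,-0.084,0],
    [-0.039,-0.106,0],
    [-0.042,-0.129,0],
    [-0.043,-0.151,0],
    [-0.042,-0.174,0]
  ],
  "angular": [
    [0,0,0],
    [0,0,0],
    [0,0,0],
    [0,0,0],
    [0,0,0],
    [0,0,0],
    [0,0,0],
    [0,0,0]
  ],
  "hand": [-1,-1,-1,-1,-1,-1,-1,-1]
}}

```text
time_s: 13.17
tcp_pos: [0.5875, 0.1345, 0.081]
tcp_rot: [0.264, 0.964, 0.001, 0.003]
force: [10.9, -4.2, 0.5]
gripper_width: 0.146
grasp_force: 59.8
```

```bash
python3 arc.py
```

```text
t 13.1667 tcp [0.5875 0.1345 0.081 ] yb 59.357864036463354 F [10.903  -4.2354  0.4577] w 0.14598083480911983 59.8086941242218 q [ 0.1647  0.5925  1.516  -0.0013  1.0272 -0.8706]
travel [ 0.0411 -0.1193 -0.0006] angular [ 0.0009  0.0017 -0.0036]
r 0.08666518164448195 q est 0.9580415671180191
1.038 [ 0.008  -0.0221 -0.0001]
1.118 [ 0.0123 -0.0444 -0.0002]
1.198 [ 0.0183 -0.0662 -0.0003]
1.278 [ 0.026  -0.0875 -0.0004]
1.358 [ 0.0354 -0.1082 -0.0005]
1.438 [ 0.0465 -0.1279 -0.0006]
1.518 [ 0.0591 -0.1468 -0.0007]
1.598 [ 0.0731 -0.1646 -0.0009]
```

Request:
{"name": "servo_tool", "arguments": {
  "travel": [
    [0.004,-0.022,0],
    [0.008,-0.045,0],
    [0.014,-0.067,0],
    [0.022,-0.088,0],
    [0.031,-0.109,0],
    [0.037,-0.119,0],
    [0.039,-0.123,0],
    [0.039,-0.123,0]
  ],
  "angular": [
    [0,0,0],
    [0,0,0],
    [0,0,0],
    [0,0,0],
    [0,0,0],
    [0,0,0],
    [0,0,0],
    [0,0,0]
  ],
  "hand": [-1,-1,-1,-1,-1,-1,-1,-1]
}}

```text
time_s: 13.83
tcp_pos: [0.5605, 0.11, 0.0812]
tcp_rot: [0.264, 0.964, 0.003, 0.005]
force: [29.8, 3.9, -11.4]
gripper_width: 0.139
grasp_force: 59.2
```

```bash
python3 arc.py
```

```text
t 13.8333 tcp [0.5605 0.11   0.0812] yb 59.33858265498168 F [ 29.7911   3.9308 -11.3503] w 0.13891945435583566 59.245015382766724 q [ 0.1295  0.53    1.6174  0.0005  0.9821 -0.9064]
travel [ 0.0052 -0.0031 -0.0001] angular [ 0.0024  0.003  -0.0037]
r 0.08600126059265113 q est 1.3838136402432277
1.464 [ 0.0145 -0.0179 -0.0003]
1.544 [ 0.0275 -0.0364 -0.0005]
1.624 [ 0.042  -0.0539 -0.0008]
1.704 [ 0.0579 -0.0701 -0.0011]
1.784 [ 0.075  -0.0849 -0.0014]
1.864 [ 0.0932 -0.0984 -0.0016]
1.944 [ 0.1124 -0.1104 -0.0019]
2.024 [ 0.1326 -0.1208 -0.0022]
```

The ring is against its stop (about 1.38 rad, reaction 30 N). Release and retreat.

Request:
{"name": "servo_tool", "arguments": {
  "travel": [
    [0,0,0],
    [0,0,0],
    [0,0,0],
    [0,0,0],
    [0,0,0],
    [0,0,0]
  ],
  "angular": [
    [0,0,0],
    [0,0,0],
    [0,0,0],
    [0,0,0],
    [0,0,0],
    [0,0,0]
  ],
  "hand": [-0.6,-0.3,0,0,0,0]
}}

```text
time_s: 14.33
tcp_pos: [0.5566, 0.1096, 0.0794]
tcp_rot: [0.264, 0.965, -0.0, -0.0]
force: [0.7, 0.3, -0.2]
gripper_width: 0.497
grasp_force: 0.0
```

Request:
{"name": "servo_tool", "arguments": {
  "travel": [
    [0,0,-0.06],
    [0,0,-0.16],
    [0,0,-0.28],
    [0,0,-0.4],
    [0,0,-0.45],
    [0,0,-0.45],
    [0,0,-0.45]
  ],
  "angular": [
    [0,0,0],
    [0,0,0],
    [0,0,0],
    [0,0,0],
    [0,0,0],
    [0,0,0],
    [0,0,0]
  ],
  "hand": [0,0,0,0,0,0,0]
}}

```text
time_s: 14.92
tcp_pos: [0.5567, 0.1097, 0.2148]
tcp_rot: [0.264, 0.965, 0.0, 0.001]
force: [-0.7, 0.6, -0.3]
gripper_width: 0.498
grasp_force: 0.0
```

```bash
python3 g.py .56 .11 .2 60; python3 - <<'E'
from h import *
np.set_printoptions(precision=4,suppress=True)
im,d=read_camera('side');X=w('side',d);r=np.hypot(X[...,0]-.516,X[...,1]-.1835)
A=X[(d>0)&(r<.03)&(X[...,2]>.085)&(X[...,2]<.15)];z=np.percentile(A[:,2],[50,97]);T=A[A[:,2]>z[1]-.006]
print('strip top',z,T.mean(0),cv2.minAreaRect((T[:,:2]*1000).astype(np.float32)))
for cx,cy in [(.56,.11)]:
    rh=np.hypot(X[...,0]-cx,X[...,1]-cy);H=X[(d>0)&(rh<.03)&(X[...,2]>.045)&(X[...,2]<.1)];m=np.median(H,0)+[.0042,.0042,0];print('handle',len(H),m,'q',.7-.3456-np.arctan2(m[1]-.1837,m[0]-.5162))
cv2.imwrite('pics/s5.png',cv2.resize(im[110:290,140:390],None,fx=3,fy=3,interpolation=cv2.INTER_CUBIC))
E
```

```text
t 14.9167 tcp [0.5567 0.1097 0.2148] yb 59.395331530769866 F [-0.659   0.5836 -0.2731] w 0.49803537101180567 0.0 q [ 0.1299  0.3663  1.5126 -0.      1.2616 -0.9067]
travel [-0.0088  0.0066  0.0493] angular [ 0.0002  0.0003 -0.0034]
strip top [0.1105 0.1227] [0.514  0.1816 0.1209] ((515.1283569335938, 183.45913696289062), (36.30646896362305, 13.908113479614258), 70.3757095336914)
handle 98 [0.5602 0.1107 0.07  ] q 1.3832540716708248
```

View pics/s5.png

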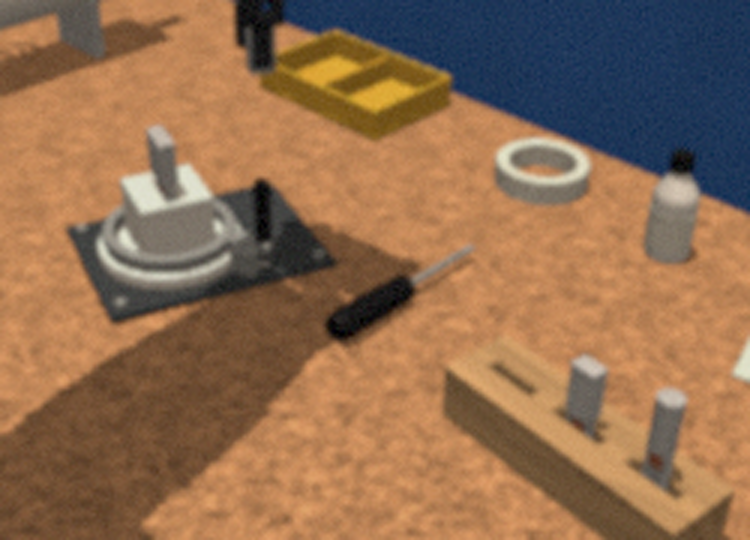

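The strip stands home in the head (crop (160,160)). The handle is at the stop (262,210), measured at about 1.38 rad. Both narrow strips are still in the rack at (585,390) and (665,430), and the gripper is clear.

```bash
python3 -c "
from plant import robot
print(robot.hand_in())"
```

```text
the job is handed in; nothing more can be done
None
```

The wide strip is fully home in the head's slot, the lock ring is turned to its stop (measured at about 1.38 of 1.4 rad), the two narrow strips are still in the rack, and the job is handed in at about 15 s; no verdict came back.

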